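# Shut the chalk case and tuck its flap under the lip

## Robot

A 7-joint arm with a two-finger parallel gripper is mounted at the origin on a cart in front of the work surface, level with it; the furniture and walls round the work are solid. World frame = base frame: x ahead of the robot, y to its left, z up, the work surface at z = 0. Lengths are in m, angles in rad, forces in N, time in s.
With the tool pointing down it reaches from about 0.4 to 0.85 m from the base axis. Payload 10.4 kg.
Tool frame: the origin (TCP) lies at the very end of the fingers, on their centre line; the grasp point (between the pads) lies r.tcp_to_grasp behind it (r.tcp_to_grasp is the distance from the TCP to the grasp point, in m); z points along the fingers, y is the line along which they close (so a half turn about z gives the same grasp; the last joint's range is limited). The gripper opens to 87 mm and grips with 3 to 60 N. Pads are 19 mm wide; open, the fingers measure 117 mm over their backs; the gripper's body (75 mm by 190 mm) begins 51 mm behind the grasp point.
Start: joints at [-1.22, 0.332, -0.065, 1.46, 0.022, 1.35, -0.088], TCP at [0.228, 0.582, 0.223] pointing down, gripper open.
Joint ranges: [-2.6, 2.6], [-0.5, 2.12], [-1.47, 1.34], [0.16, 2.42], [-1.27, 4.41], [0.06, 2.06], [-2.6, 2.6]. Speed limits (rad/s): [2.22, 2.22, 2.79, 2.79, 3.14, 3.14, 3.14].

## Interface

Orientations are given as a unit quaternion [x, y, z, w].
In Python, from bench import monitor, cams, ticket, r gives the robot as it stands.
- The arm moves only by the shell command python3 -m crank 'ROWS' [OPENING] [FORCE]. ROWS is a JSON object whose one key "steps" holds a list of rows, each a list of 2 entries, a list of its own where there are three numbers: the shift along the world's x, y, z in units of 25 mm (1.0 is 25 mm), then the turn, a rotation vector about the world's x, y, z in units of 5 degrees (1.0 is 5 degrees). In form: {"steps": [[[x, y, z], [ax, ay, az]], ...]}. A call has 1 to 10 rows; each row shifts and turns the commanded pose from where the row before left it; what a row does not reach is not made up. A row lasts 1/12 s, in which the tool goes at most 41.7 mm and 7.16 degrees, less where a joint would pass 70% of its speed; a pose out of reach is approached as far as the arm can. A call is refused whole if a number of a shift passes 1 or a number of a turn 1, either way. A call with a gripper value outside its range is refused whole. OPENING is the finger opening in mm, from 0 to 87, set as the call begins (- or left out, the last holds). The fingers move at their own pace and stop on an object; FORCE is the grip in N (left out, the last holds). Time passes only in rows, so rows that do not move let the fingers close. It gives the time, the measured TCP pose, the force, the opening and the grip force at its end, in the units of the state.
- monitor.read_state(): the state, without advancing time (a new reading comes with each control period).
- cams.camera(name): name is "scene" or "top"; returns a dict with "pixels" (420x560x3 uint8, blue, green, red), "z_map" (420x560 float32, m along the optical axis (not along the pixel's ray), 0 where there is no reading), "vfov" (degrees; the focal length in pixels is half the picture's height over the tangent of half this angle, whatever the lens; pixels are square), "cx", "cy" (the principal point, pixels), "T" (4x4, takes a point from camera to world coordinates). Camera axes: x right, y up, looking along -z (the intrinsics and any distortion apply to the point x, -y, -z); pixel columns grow to the right and rows downward; lengths in m; the calibration is good to about 2 mm. A picture is of the moment at which its call begins.
- ticket.close_job(): hands the job in; it is judged then, once.
The state is a dict: "time": time; "joint_positions": joint angles; "joint_vel": joint speeds; "joint_torque": joint torques, N m; "ee_pos": TCP position; "eef_rot": TCP orientation; "ft_force": force on the tool from outside, world axes, zero at the start; "torque": the same for the moment, N m; "width": finger opening in m; "grip_force": force on a finger pad.
Only numpy, scipy, OpenCV 4.12 (cv2) and the standard library are available. Lean on these libraries where they do the work, as an engineer would, in place of code of your own. Each camera call takes 0.05 s, during which the arm holds its last target. There are 200 camera calls.

## Task

Shut the chalk case: push its standing blue flap over from outside until it lies flat, keep it pressed down and push it along (the yellow thumb stop on it is there to push against) until its free edge has slid fully home beneath the steel lip and stays there when you let go. Only push: do not pinch the flap or touch its cork-lined inside, do not lift, tip or drag the case away, and leave the two paint jars and the brush where they are.

Things in the scene. Friction and masses are not known exactly. Their poses are not given: they have to be found in the camera images.
- case: Open chalk case of light wood, 130 x 212 x 36 mm (x, y, height), four chalk sticks in it, loose on the table, 1.2 to 1.8 kg in all. Origin: centre of its underside, on the table. Its own +y end carries the flap's hinge between two steel slotted cheeks (48 mm high, at x = +-67 mm), its own -y end the steel retaining lip. The flap folds over towards case -y.
- hinge_pin (a point): Middle of the flap's hinge pin, which runs along case x: case frame x = 0, y = 88 mm minus the value of joint slot, z = 40 mm above the table. The flap is a stiff blue plate 116 mm wide (along the pin), 152 mm from pin to free edge, 4 mm thick (2 mm either side of the hinge plane): flat, its outer face is 42 mm above the table
- flap (a joint): Angle of the blue flap (rad): 0 = lying flat over the case, 1.57 = upright, 1.8 = leaning fully back (stop). Starts at 1.15 to 1.65; a light spring and friction hold it there. Let go flat but not tucked, it springs up again to about 1 rad. Pressing it flat takes about 2 N at 0.08 m from the hinge.
- slot (a joint): Slide of the hinge pin along the slots, towards the lip (m): 0 = back, 0.030 = fully home (stop). Stiff: takes 3 N of push. Starts at 0 to 0.003. With the flap flat and slot = 0 the free edge is 16 mm short of the lip (8 mm short of its flare); fully home it is 14 mm beneath it. A flap that is not flat runs against or over the lip.
- stop_face (a point): On the flap's outer face, foot and middle of the upright face of the yellow thumb stop, 93 mm from the hinge pin. The stop is 70 mm wide (along the pin) and 10 mm high; its upright face looks to the hinge, its other side slopes down towards the free edge, ending 124 mm from the pin. Closed fingertips on the blue face, hinge side of the stop, can press and push to the lip.
- flap_edge (a point): Middle of the flap's free edge, 152 mm from the hinge line, in mid thickness.
- lip_front (a point): Middle of the front of the lip, lower side: case frame y = -80 mm, 45.5 mm above the table (3.5 mm above the flat flap's outer face). The lip is 80 mm wide (along case x), 4 mm thick, with a small upturned flare in front of it reaching 8 mm forward and 55 mm above the table.
- lining: Cork lining on the flap's inner side (98 x 118 x 1.5 mm), which must not be touched by the robot; origin on the hinge line.
- jar_red: Paint jar with red band and white lid, 61 mm wide, 74 mm high, origin at the centre of its underside; stands on the case's +x side, to be left alone.
- jar_blue: Paint jar with blue band and white lid, 61 mm wide, 74 mm high, origin at the centre of its underside; stands on the case's +x side, to be left alone.
- red_brush: Flat brush with red handle, 206 x 41 x 15 mm, lying on the case's -x side, origin at the centre of its underside; to be left alone.

How it is judged:
By the outcome, as a careful person would: the job done as asked, in the order asked, and still so for the second after the job is handed in, with the robot touching nothing.
It also fails if it takes over 35 s, if anything falls off the work surface, if the arm or the gripper's body presses on something with over 40 N, if the wrist force passes 120 N, or if a joint passes its speed limit or range.

## Working session

There is one attempt and no reset: what is moved stays moved. The work goes in short steps, Python scripts to look and compute and a shell command to move; the robot and the scene stay as the last step left them, time stands still between calls to the robot, and variables do not carry over. Pictures are saved under pics/ and viewed, at most 10 in all, crops included, and the job is handed in when it is done.

```bash
ls; mkdir -p pics; cat > h.py <<'E'
import numpy as np,cv2
from bench import monitor,cams,ticket,r
def shot(n):
    c=cams.camera(n); z=c["z_map"]; H,W=z.shape
    f=H/2/np.tan(np.radians(c["vfov"])/2)
    v,u=np.mgrid[:H,:W]
    P=np.stack([(u-c["cx"])/f*z,-(v-c["cy"])/f*z,-z,np.ones_like(z)],-1)@np.array(c["T"]).T
    P=P[...,:3]; P[z==0]=np.nan
    return c,P
E
python3 - <<'E'
from h import *
for n in("scene","top"):
    c,P=shot(n); cv2.imwrite(f"pics/{n}0.png",c["pixels"]); np.save(f"/tmp/{n}0.npy",P)
    print({k:c[k] for k in c if k not in("pixels","z_map")})
print(monitor.read_state(), r.tcp_to_grasp)
E
```

```text
pics
{'vfov': 51.93117316042323, 'cx': 275.80937065387855, 'cy': 201.20659835052672, 'T': array([[ 0.47236801,  0.51633471, -0.71432971, -0.07752516],
       [-0.88138781,  0.2722095 , -0.38607968, -0.35265425],
       [-0.00489901,  0.81197318,  0.58367418,  0.60979076],
       [ 0.        ,  0.        ,  0.        ,  1.        ]])}
{'vfov': 46.88304728891869, 'cx': 288.51783293128307, 'cy': 203.81570038931866, 'T': array([[ 0.01468237,  0.99338007, -0.11393188,  0.46316445],
       [-0.99977134,  0.01281331, -0.01712007,  0.01457409],
       [-0.01554689,  0.11415719,  0.99334104,  0.949961  ],
       [ 0.        ,  0.        ,  0.        ,  1.        ]])}
{'time': 0.1, 'joint_positions': array([-1.21957163,  0.33283095, -0.0646834 ,  1.46086585,  0.02161845,
        1.34988516, -0.08850597]), 'joint_vel': array([-0.00129391, -0.00270544,  0.00054238, -0.00147366, -0.00049782,
        0.00075748,  0.00100247]), 'joint_torque': array([ 2.02519026e-03, -6.24535847e+01,  2.50745245e-02, -3.90719748e+01,
       -6.14207215e-02,  3.64459539e-02,  4.10668338e-05]), 'ee_pos': array([0.22812859, 0.5815064 , 0.22181548]), 'eef_rot': array([ 1.85824998e-01,  9.82582644e-01, -6.41740873e-04, -8.01006935e-05]), 'ft_force': array([ 0.49831608, -0.07510255, -0.71864338]), 'torque': array([-0.01897561, -0.07068442,  0.00213193]), 'grip_force': 0.0, 'width': 0.08743568142053068} 0.0187
```

View pics/scene0.png

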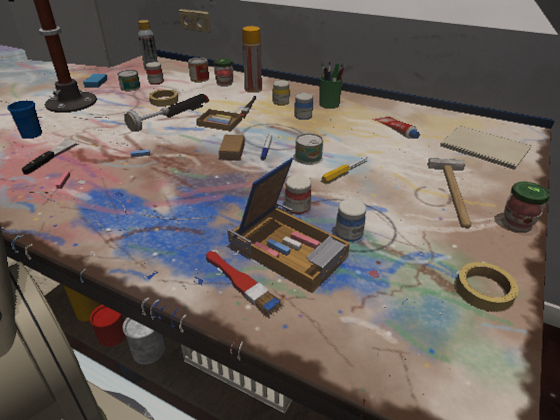

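View pics/top0.png

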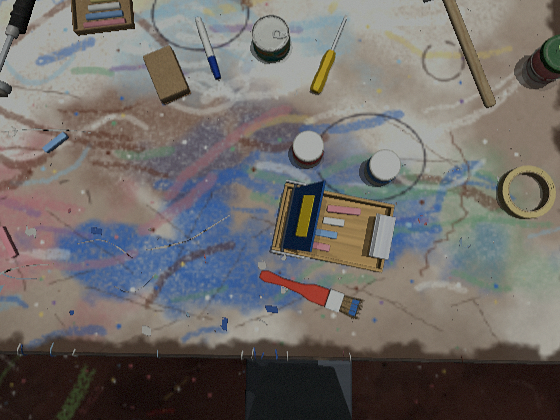

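The scene picture shows the case at about (290,250) with its flap standing at (270,190), jars behind it and the brush in front. In the top view the flap is at (303,216), the yellow stop at (305,215), the lip at (380,237), the jars at (308,147) and (384,166), and the brush at (310,290).

```bash
python3 - <<'E'
from h import *
P=np.load("/tmp/top0.npy"); img=cv2.imread("pics/top0.png")
hsv=cv2.cvtColor(img,cv2.COLOR_BGR2HSV)
def rng(n,m):
    q=P[m&np.isfinite(P[...,2])]; print(n,len(q),np.median(q,0).round(4),q.min(0).round(4),q.max(0).round(4)); return q
v,u=np.mgrid[:420,:560]
box=(u>262)&(u<405)&(v>172)&(v<280)
tab=(u>150)&(u<250)&(v>200)&(v<320); rng("table",tab)
# case solid points
m=box&(P[...,2]>0.025)&(P[...,2]<0.062)&(P[...,0]<0.6)
q=rng("rim",m)
rect=cv2.minAreaRect(q[:,:2].astype(np.float32)*1000); print(rect,cv2.boxPoints(rect))
fl=box&(u<330)&(P[...,2]>0.06)
q=rng("flap",fl)
c=q.mean(0);U,S,V=np.linalg.svd(q-c);print("svd",S/np.sqrt(len(q)),V.round(4))
ye=fl&(hsv[...,0]>18)&(hsv[...,0]<35)&(hsv[...,1]>120)&(hsv[...,2]>60)
rng("yellow",ye)
lip=box&(u>365)&(hsv[...,1]<50)&(P[...,2]>0.04); q=rng("lip",lip)
rect=cv2.minAreaRect(q[:,:2].astype(np.float32)*1000); print(rect)
for n,a,b in(("red",308,147),("blue",384,166)):
    rng("jar"+n,(abs(u-a)<20)&(abs(v-b)<20)&(P[...,2]>0.068))
rng("brush",(u>255)&(u<370)&(v>265)&(v<325)&(P[...,2]>0.006)&(P[...,2]<0.02))
S=np.load("/tmp/scene0.npy"); s=cv2.imread("pics/scene0.png");hs=cv2.cvtColor(s,cv2.COLOR_BGR2HSV)
vv,uu=np.mgrid[:420,:560]
m=(uu>225)&(uu<300)&(vv>155)&(vv<240)&(S[...,2]>0.06)&(S[...,0]<0.6)&(hs[...,0]>95)&(hs[...,0]<130)&(hs[...,1]>80)
q=S[m];print("scene flap",len(q),np.median(q,0),q.min(0),q.max(0));c=q.mean(0);U,s_,V=np.linalg.svd(q-c);print(c,V[2],s_/np.sqrt(len(q)))
E
```

```text
table 11728 [ 0.4594  0.2023 -0.    ] [ 0.3446  0.1037 -0.0071] [0.5767 0.3046 0.006 ]
rim 2194 [ 0.5125 -0.119   0.0458] [ 0.4439 -0.1699  0.0251] [0.5998 0.0614 0.062 ]
((525.2169189453125, -55.502891540527344), (218.2473907470703, 134.5761260986328), 81.07222747802734) [[ 441.80927  -152.86215 ]
 [ 574.75494  -173.74692 ]
 [ 608.6246     41.85637 ]
 [ 475.6789     62.741135]]
flap 1815 [0.5353 0.0006 0.1466] [ 0.4767 -0.0301  0.0601] [0.5973 0.0353 0.188 ]
svd [0.0397571  0.03332435 0.00311727] [[-0.0392 -0.32    0.9466]
 [ 0.9831 -0.1817 -0.0207]
 [ 0.1786  0.9298  0.3217]]
yellow 473 [0.5361 0.0009 0.1488] [ 0.5015 -0.0136  0.1253] [0.5715 0.0154 0.1612]
lip 1022 [ 0.5161 -0.1439  0.05  ] [ 0.4682 -0.1687  0.0401] [ 0.6243 -0.119   0.0761]
((546.0540161132812, -144.54312133789062), (48.44512176513672, 155.60061645507812), 88.87364196777344)
jarred 755 [ 0.6735 -0.0046  0.0729] [ 0.6453 -0.0326  0.0685] [0.7024 0.0231 0.0778]
jarblue 771 [ 0.6394 -0.1459  0.0728] [ 0.6113 -0.1745  0.0682] [ 0.6684 -0.1173  0.0781]
brush 1528 [ 0.3974 -0.0337  0.0127] [ 0.3542 -0.1224  0.006 ] [0.4488 0.0854 0.0188]
scene flap 219 [ 0.48407312 -0.00254414  0.16202282] [ 0.47329865 -0.03111957  0.06101671] [0.5911065  0.03135683 0.18604265]
[ 0.5015293  -0.00171449  0.14694147] [-0.17328961 -0.93215451 -0.31789727] [0.04819222 0.02502104 0.00104644]
```

```bash
python3 - <<'E'
import cv2,numpy as np
a=cv2.imread("pics/top0.png")[170:285,255:410];b=cv2.imread("pics/scene0.png")[150:300,200:375]
cv2.imwrite("pics/crop.png",cv2.vconcat([cv2.resize(cv2.convertScaleAbs(a,alpha=1.6),(400,297)),cv2.resize(cv2.convertScaleAbs(b,alpha=1.6),(400,303))]) )
E
```

```text
(no output)
```

View pics/crop.png

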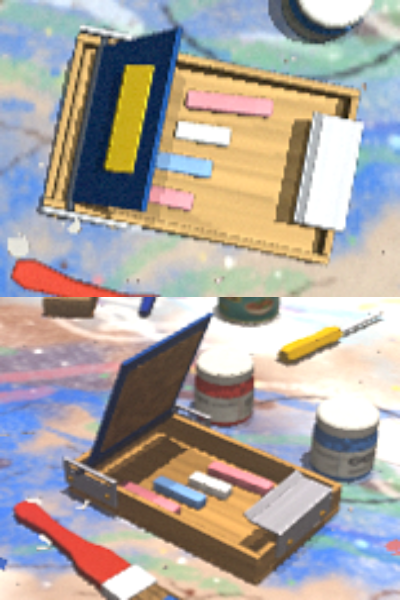

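The crop confirms that the flap leans inward (about 1.25 rad), its outer face with the yellow stop facing up and to the robot's left. The lip is at the right end and both jars stand clear. I'll refine the case frame.

```bash
python3 - <<'E'
from h import *
P=np.load("/tmp/top0.npy");v,u=np.mgrid[:420,:560]
box=(u>262)&(u<405)&(v>172)&(v<280)&(P[...,0]<0.615)
for yaw in(-9.5,-10.0,-10.5,-11):
    t=np.radians(yaw);ex=np.array([np.cos(t),np.sin(t)]);ey=np.array([-ex[1],ex[0]])
    f=lambda q:(np.percentile(q@ex,[0.5,2,98,99.5]).round(4),np.percentile(q@ey,[.5,2,98,99.5]).round(4))
    m=box&(P[...,2]>.032)&(P[...,2]<.040);print(yaw,"rim",*f(P[m][:,:2]))
    m=box&(u<330)&(P[...,2]>.07);q=P[m];print("  flap",f(q[:,:2])[0])
    m=box&(u>365)&(P[...,2]>.044)&(P[...,2]<.06);print("  lip",*f(P[m][:,:2]))
    # flap plane angle / pin
    a=q[:,:2]@ey;z=q[:,2];k=np.polyfit(z,a,1);print("  flap line y at z=.04:",np.polyval(k,.04).round(4),"ang",np.arctan2(1,-k[0]).round(3))
E
```

```text
-9.5 rim [0.4616 0.4623 0.5964 0.6268] [-0.0728 -0.0708  0.1393  0.1401]
  flap [0.4719 0.4736 0.5847 0.5867]
  lip [0.4864 0.4875 0.6271 0.6286] [-0.0763 -0.0754 -0.0386 -0.0316]
  flap line y at z=.04: 0.1228 ang 1.241
-10.0 rim [0.462  0.4626 0.5953 0.6271] [-0.0678 -0.0661  0.1436  0.1444]
  flap [0.4711 0.4728 0.584  0.5858]
  lip [0.4868 0.488  0.6273 0.6291] [-0.0716 -0.0708 -0.0341 -0.0261]
  flap line y at z=.04: 0.1274 ang 1.241
-10.5 rim [0.4622 0.4628 0.5942 0.6273] [-0.0628 -0.0614  0.1481  0.1488]
  flap [0.4703 0.472  0.5831 0.5848]
  lip [0.4872 0.4884 0.6276 0.6294] [-0.067  -0.0663 -0.0294 -0.0206]
  flap line y at z=.04: 0.132 ang 1.241
-11 rim [0.4622 0.4624 0.593  0.6274] [-0.0581 -0.057   0.1528  0.1532]
  flap [0.4694 0.4711 0.5823 0.5839]
  lip [0.4876 0.4889 0.6279 0.6298] [-0.0624 -0.0615 -0.0249 -0.0151]
  flap line y at z=.04: 0.1366 ang 1.241
```

```bash
python3 - <<'E'
from h import *
for n in("scene","top"):
    P=np.load(f"/tmp/{n}0.npy"); m=(P[...,2]>.12)&(P[...,0]>.1)&(P[...,0]<.85)&(P[...,1]>-.2)&(P[...,1]<.8)
    q=P[m]; 
    k={}
    for p in q: k.setdefault((round(p[0]/.05)*5,round(p[1]/.05)*5),[]).append(p[2])
    print(n,{a:round(float(max(b)),2) for a,b in k.items()})
E
python3 -m crank '{"steps":[[[0.53,-0.88,0],[0,0,-0.66]],[[0.53,-0.88,0],[0,0,-0.66]],[[0.53,-0.88,0],[0,0,-0.66]],[[0.53,-0.88,0],[0,0,-0.66]]]}' 0 20
```

```text
scene {(60, -5): 0.18, (55, 0): 0.19, (55, -5): 0.18, (60, 0): 0.17, (50, 0): 0.19, (45, 0): 0.18}
top {(60, -5): 0.19, (60, 0): 0.18, (55, 0): 0.19, (55, -5): 0.19, (50, 0): 0.19}
time: 0.43
ee_pos: [0.2816, 0.4926, 0.2221]
eef_rot: [0.299, 0.954, -0.0, -0.0]
ft_force: [0.2, -0.5, 0.8]
width: 0.068
grip_force: 0.0
```

```bash
python3 -m crank '{"steps":[[[0.53,-0.88,0],[0,0,-0.66]],[[0.53,-0.88,0],[0,0,-0.66]],[[0.53,-0.88,0],[0,0,-0.66]],[[0.53,-0.88,0],[0,0,-0.66]],[[0.53,-0.88,0],[0,0,-0.66]],[[0.53,-0.88,0],[0,0,-0.66]],[[0.53,-0.88,0],[0,0,-0.66]],[[0.53,-0.88,0],[0,0,-0.66]],[[0.53,-0.88,0],[0,0,-0.66]],[[0.53,-0.88,0],[0,0,-0.66]]]}'
python3 -m crank '{"steps":[[[0.53,-0.88,0],[0,0,-0.66]],[[0.53,-0.88,0],[0,0,-0.66]],[[0.53,-0.88,0],[0,0,-0.66]],[[0.53,-0.88,0],[0,0,-0.66]],[[0.53,-0.88,0],[0,0,-0.66]],[[0.53,-0.88,0],[0,0,-0.66]],[[0.53,-0.88,0],[0,0,-0.66]],[[0.53,-0.88,0],[0,0,-0.66]],[[0,0,0],[0,0,0]]]}'
```

```text
time: 1.27
ee_pos: [0.4146, 0.2717, 0.2226]
eef_rot: [0.559, 0.829, 0.0, -0.0]
ft_force: [0.5, 0.9, 0.3]
width: 0.0039
grip_force: 0.0
time: 2.02
ee_pos: [0.5217, 0.0915, 0.2227]
eef_rot: [0.736, 0.677, -0.0, 0.001]
ft_force: [0.7, -1.6, 0.6]
width: 0.0003
grip_force: 0.0
```

```bash
python3 -m crank '{"steps":[[[0.33,-0.53,-0.7],[0,0,-0.38]],[[0.33,-0.53,-0.7],[0,0,-0.38]],[[0.33,-0.53,-0.7],[0,0,-0.38]],[[0,0,0],[0,0,0]]]}'
python3 -m crank '{"steps":[[[-0.1,-0.5,0],[0,0,0]],[[-0.1,-0.5,0],[0,0,0]],[[-0.1,-0.5,0],[0,0,0]],[[0,0,0],[0,0,0]]]}'
```

```text
time: 2.35
ee_pos: [0.5436, 0.0541, 0.1669]
eef_rot: [0.767, 0.642, -0.002, -0.0]
ft_force: [0.2, 0.1, -0.3]
width: 0.0005
grip_force: 0.0
time: 2.68
ee_pos: [0.5367, 0.0172, 0.1712]
eef_rot: [0.766, 0.643, 0.001, 0.001]
ft_force: [-0.3, -2.2, 0.2]
width: 0.0003
grip_force: 0.0
```

```bash
python3 -m crank '{"steps":[[[-0.06,-0.34,0],[0,0,0]],[[-0.06,-0.34,0],[0,0,0]],[[-0.07,-0.39,-0.18],[0,0,0]],[[-0.07,-0.39,-0.18],[0,0,0]],[[-0.07,-0.39,-0.18],[0,0,0]],[[-0.08,-0.43,-0.34],[0,0,0]],[[-0.08,-0.43,-0.34],[0,0,0]],[[-0.07,-0.37,-0.4],[0,0,0]],[[0,0,0],[0,0,0]]]}'
python3 - <<'E'
from h import *
c,P=shot("scene");cv2.imwrite("pics/s1.png",c["pixels"][100:320,150:420].repeat(2,0).repeat(2,1))
E
```

```text
time: 3.43
ee_pos: [0.5213, -0.059, 0.1273]
eef_rot: [0.765, 0.644, -0.001, -0.001]
ft_force: [-0.6, -0.3, 1.1]
width: 0.0005
grip_force: 0.0
```

View pics/s1.png

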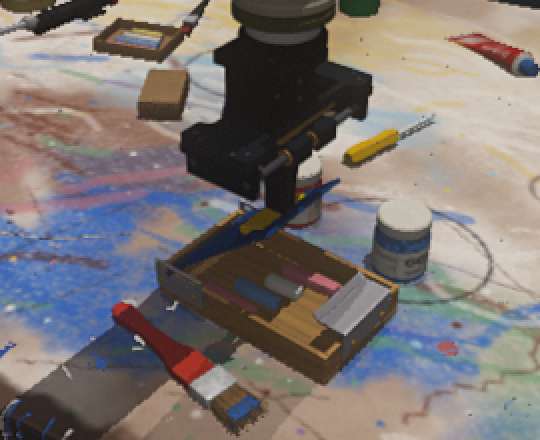

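The fingertip is holding the flap at about 0.65 rad, past the yellow stop (crop pixel (265,220)). The case and jars look undisturbed. Next I go up and back to the hinge side, then measure the flap.

```bash
python3 -m crank '{"steps":[[[0,0,0.85],[0,0,0]],[[0,0,0.85],[0,0,0]],[[0,0,0.85],[0,0,0]],[[0.16,0.88,0],[0,0,0]],[[0.16,0.88,0],[0,0,0]],[[0.16,0.88,0],[0,0,0]],[[0.16,0.88,0],[0,0,0]],[[0,0,0],[0,0,0]]]}'
cat >> h.py <<'E'
t=np.radians(-10.5);EX=np.array([np.cos(t),np.sin(t)]);EY=np.array([-EX[1],EX[0]])
def flap(P,img,box,zmin=.05):
    hs=cv2.cvtColor(img,cv2.COLOR_BGR2HSV);v,u=np.mgrid[:420,:560]
    m=(u>box[0])&(u<box[1])&(v>box[2])&(v<box[3])&(P[...,2]>zmin)&(P[...,2]<.2)&(hs[...,0]>95)&(hs[...,0]<130)&(hs[...,1]>80)
    q=P[m];a=q[:,:2]@EY;x=q[:,:2]@EX;g=(x>.46)&(x<.6)&(a>-.05)&(a<.15);a,z=a[g],q[g,2]
    for _ in range(3):
        k=np.polyfit(z,a,1);e=np.abs(a-np.polyval(k,z));a,z=a[e<2.5*e.std()+1e-4],z[e<2.5*e.std()+1e-4]
    print("flap n",len(a),"ang",np.arctan2(1,-k[0]).round(3),"s@pin",np.polyval(k,.04).round(4),"zmax",z.max().round(4),"smin",a.min().round(4))
E
python3 - <<'E'
from h import *
for n,b in(("top",(262,375,170,290)),("scene",(225,330,150,260))):
    c,P=shot(n);cv2.imwrite(f"pics/{n}2.png",c["pixels"]);flap(P,c["pixels"],b)
p=monitor.read_state()["ee_pos"];print(p,p[:2]@EX,p[:2]@EY)
E
```

```text
time: 4.15
ee_pos: [0.5393, 0.0375, 0.1932]
eef_rot: [0.762, 0.647, 0.0, -0.001]
ft_force: [1.0, 1.1, 0.7]
width: 0.0004
grip_force: 0.0
flap n 344 ang 0.932 s@pin 0.1296 zmax 0.1655 smin 0.0367
flap n 77 ang 0.927 s@pin 0.1273 zmax 0.1633 smin 0.0349
[0.5389821  0.03283024 0.19328306] 0.5239739588398901 0.13050217810684425
```

```bash
python3 -m crank '{"steps":[[[0,0,-0.9],[0,0,0]],[[0.05,0,-0.9],[0,0,0]],[[0.05,0,-0.9],[0,0,0]],[[0.05,0,-0.9],[0,0,0]],[[-0.1,-0.54,0],[0,0,0]],[[-0.1,-0.54,0],[0,0,0]],[[0,0,0],[0,0,0]]]}'
python3 - <<'E'
from h import *
c,P=shot("scene");flap(P,c["pixels"],(225,330,150,260))
s=monitor.read_state();p=s["ee_pos"];print(p,p[:2]@EX,p[:2]@EY,s["ft_force"])
E
```

```text
time: 4.83
ee_pos: [0.5376, -0.0004, 0.1047]
eef_rot: [0.766, 0.643, -0.0, 0.001]
ft_force: [-0.5, -0.5, 0.1]
width: 0.0002
grip_force: 0.0
flap n 95 ang 0.929 s@pin 0.1272 zmax 0.163 smin 0.0347
[0.53814633 0.00134678 0.1049966 ] 0.528889589594113 0.09939360885306617 [ 0.67924469 -0.80676654 -0.5396732 ]
```

```bash
python3 -m crank '{"steps":[[[-0.07,-0.36,-0.27],[0,0,0]],[[-0.07,-0.36,-0.27],[0,0,0]],[[-0.08,-0.42,-0.46],[0,0,0]],[[-0.06,-0.33,-0.56],[0,0,0]],[[-0.04,-0.2,-0.46],[0,0,0]],[[0,-0.04,-0.38],[0,0,0]],[[0,0,0],[0,0,0]]]}'
python3 - <<'E'
from h import *
for n in("scene","top"):
    c,P=shot(n); np.save(f"/tmp/{n}3.npy",P);cv2.imwrite(f"pics/{n}3.png",c["pixels"][100:320,150:420].repeat(2,0).repeat(2,1))
s=monitor.read_state();p=s["ee_pos"];print(p,p[:2]@EX,p[:2]@EY,s["ft_force"])
E
```

```text
time: 5.47
ee_pos: [0.5291, -0.0392, 0.0419]
eef_rot: [0.765, 0.644, -0.001, 0.0]
ft_force: [-0.4, -2.0, 2.3]
width: 0.0004
grip_force: 1.1
[ 0.52952683 -0.03831257  0.04318823] 0.5276417623703114 0.058827579278457096 [ 0.10829032 -0.06450347  1.10898662]
```

View pics/scene3.png

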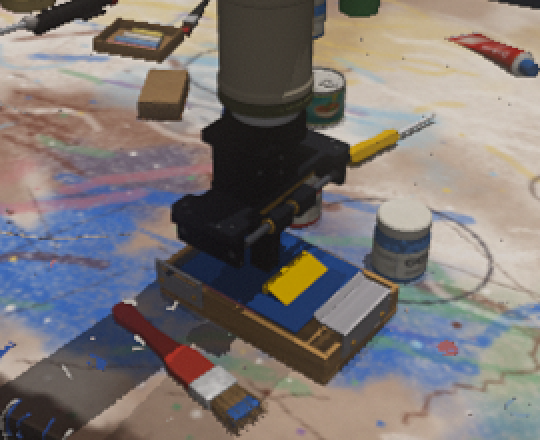

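The flap lies nearly flat, with the fingertips just hinge-side of the yellow stop (crop pixel (265,265)) and the free edge short of the lip. Next I add a downward preload.

```bash
python3 -m crank '{"steps":[[[0,0,-0.1],[0,0,0]],[[0,0,0],[0,0,0]]]}'
python3 -m crank '{"steps":[[[0,0,-0.06],[0,0,0]],[[0,0,0],[0,0,0]]]}'; python3 - <<'E'
from h import *
S=np.load("/tmp/top3.npy");
for n in("top",):
    c,P=shot(n);v,u=np.mgrid[:420,:560];a=P[...,:2]@EY;x=P[...,:2]@EX
    m=(x>.48)&(x<.58)
    for lo in np.arange(-.03,.04,.01):
        q=P[m&(a>lo)&(a<lo+.01)];print(lo.round(2),np.median(q[:,2]).round(4),len(q))
for _ in range(4):
    print(monitor.read_state()["ft_force"].round(2),monitor.read_state()["ee_pos"].round(4))
E
```

```text
time: 5.73
ee_pos: [0.53, -0.0381, 0.0412]
eef_rot: [0.764, 0.645, 0.0, 0.0]
ft_force: [-1.5, -0.4, 5.0]
width: 0.0005
grip_force: 2.8
time: 5.9
ee_pos: [0.5301, -0.0381, 0.0402]
eef_rot: [0.764, 0.645, 0.0, 0.0]
ft_force: [-2.4, -1.8, 9.6]
width: 0.0008
grip_force: 4.8
-0.03 nan 0
-0.02 nan 0
-0.01 nan 0
0.0 nan 0
0.01 0.4579 575
0.02 0.4548 800
0.03 0.4475 786
0.04 0.4542 726
[-1.99 -2.57  8.52] [ 0.5301 -0.0381  0.0402]
[-1.99 -2.57  8.52] [ 0.5301 -0.0381  0.0402]
[-1.99 -2.57  8.52] [ 0.5301 -0.0381  0.0402]
[-1.99 -2.57  8.52] [ 0.5301 -0.0381  0.0402]
  return _methods._mean(a, axis=axis, dtype=dtype,
  ret = ret.dtype.type(ret / rcount)
```

```bash
python3 -m crank '{"steps":[[[-0.03,-0.16,0],[0,0,0]],[[-0.03,-0.16,0],[0,0,0]],[[-0.03,-0.16,0],[0,0,0]]]}'
python3 -m crank '{"steps":[[[-0.03,-0.16,0],[0,0,0]],[[-0.03,-0.16,0],[0,0,0]]]}'
python3 - <<'E'
from h import *
c,P=shot("scene");cv2.imwrite(f"pics/s4.png",c["pixels"][100:320,150:420].repeat(2,0).repeat(2,1))
s=monitor.read_state();p=s["ee_pos"];print(p,p[:2]@EX,p[:2]@EY,s["ft_force"])
E
```

```text
time: 6.2
ee_pos: [0.5282, -0.0485, 0.0403]
eef_rot: [0.764, 0.645, 0.001, -0.0]
ft_force: [-3.2, 3.8, 10.1]
width: 0.0006
grip_force: 4.4
time: 6.37
ee_pos: [0.5267, -0.0565, 0.0403]
eef_rot: [0.764, 0.645, 0.001, -0.0]
ft_force: [-2.3, 3.6, 9.6]
width: 0.0005
grip_force: 4.5
[ 0.52644846 -0.0575139   0.04031393] 0.5281141096220736 0.03938678672038845 [-2.64563691  2.86828189 10.02231617]
```

View pics/s4.png

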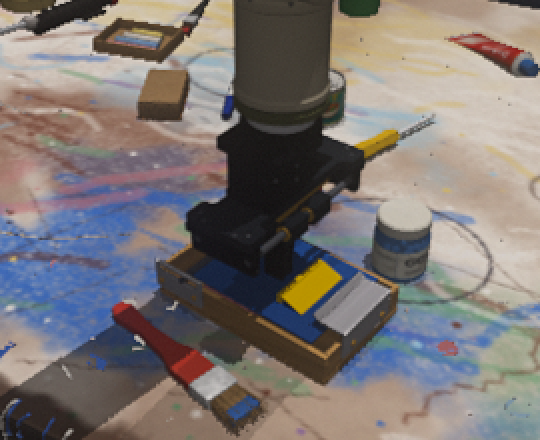

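The flap has slid towards the lip: the yellow stop's right edge went from crop x≈327 to 340. The case corner is still at (333,383).

```bash
python3 -m crank '{"steps":[[[-0.03,-0.16,0],[0,0,0]],[[-0.03,-0.16,0],[0,0,0]]]}'
python3 -m crank '{"steps":[[[-0.03,-0.16,0],[0,0,0]],[[-0.03,-0.16,0],[0,0,0]]]}'
python3 - <<'E'
from h import *
c,P=shot("scene");cv2.imwrite(f"pics/s5.png",c["pixels"][100:320,150:420].repeat(2,0).repeat(2,1))
s=monitor.read_state();p=s["ee_pos"];print(p,p[:2]@EX,p[:2]@EY,s["ft_force"])
E
```

```text
time: 6.58
ee_pos: [0.5252, -0.0643, 0.0403]
eef_rot: [0.764, 0.645, 0.001, -0.0]
ft_force: [-2.2, 3.8, 9.3]
width: 0.0007
grip_force: 4.6
time: 6.75
ee_pos: [0.5243, -0.0721, 0.0404]
eef_rot: [0.764, 0.645, 0.002, -0.0]
ft_force: [-0.3, 5.4, 7.3]
width: 0.0008
grip_force: 3.4
[ 0.52413354 -0.07303185  0.04045497] 0.5286658780385018 0.0237068245750882 [0.21135798 4.49105021 7.6351502 ]
```

View pics/s5.png

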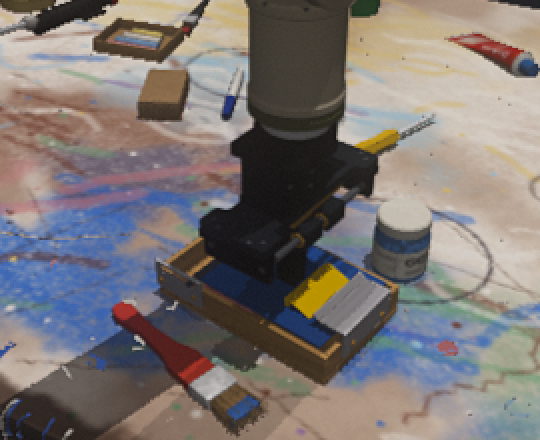

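The flap edge is now passing under the lip: the yellow stop's right side meets the flare at (345,280). The case has not moved.

```bash
python3 -m crank '{"steps":[[[-0.02,-0.12,0],[0,0,0]]]}'
python3 -m crank '{"steps":[[[-0.02,-0.1,0],[0,0,0]]]}'
python3 - <<'E'
from h import *
c,P=shot("scene");np.save("/tmp/s6.npy",P);cv2.imwrite(f"pics/s6.png",c["pixels"][100:320,150:420].repeat(2,0).repeat(2,1))
s=monitor.read_state();p=s["ee_pos"];print(p,p[:2]@EX,p[:2]@EY,s["ft_force"])
# yellow stop foot (free-edge end) along EY
hs=cv2.cvtColor(c["pixels"],cv2.COLOR_BGR2HSV);v,u=np.mgrid[:420,:560]
m=(u>270)&(u<335)&(v>215)&(v<265)&(hs[...,0]>20)&(hs[...,0]<35)&(hs[...,1]>150)&(P[...,2]<.08)
q=P[m];a=q[:,:2]@EY;print("yellow s",len(a),np.percentile(a,[1,5,50,95,99]).round(4),"z",np.percentile(q[:,2],[5,95]))
E
```

```text
time: 6.88
ee_pos: [0.5239, -0.0749, 0.0404]
eef_rot: [0.764, 0.645, 0.002, -0.0]
ft_force: [0.4, 4.3, 5.8]
width: 0.0004
grip_force: 3.3
time: 6.97
ee_pos: [0.5234, -0.0777, 0.0404]
eef_rot: [0.764, 0.645, 0.002, 0.0]
ft_force: [0.7, 4.1, 6.4]
width: 0.0004
grip_force: 3.1
[ 0.5232001  -0.07831431  0.04039246] 0.5287107168580507 0.018342715425902587 [0.81117272 4.316861   6.03159295]
yellow s 422 [-0.023  -0.0215 -0.009   0.0038  0.0057] z [0.04112066 0.05056957]
```

```bash
python3 -m crank '{"steps":[[[-0.01,-0.08,0],[0,0,0]]]}'
python3 -m crank '{"steps":[[[-0.01,-0.08,0],[0,0,0]]]}'
python3 -m crank '{"steps":[[[0,0,0],[0,0,0]]]}'
```

```text
time: 7.1
ee_pos: [0.5232, -0.0791, 0.0404]
eef_rot: [0.764, 0.645, 0.002, -0.0]
ft_force: [1.9, 12.7, 6.0]
width: 0.0006
grip_force: 7.5
time: 7.18
ee_pos: [0.5232, -0.0796, 0.0403]
eef_rot: [0.763, 0.646, 0.002, -0.001]
ft_force: [2.0, 12.3, 6.1]
width: 0.0007
grip_force: 7.4
time: 7.27
ee_pos: [0.5231, -0.0798, 0.0403]
eef_rot: [0.763, 0.646, 0.002, -0.001]
ft_force: [1.7, 9.9, 5.7]
width: 0.0004
grip_force: 6.8
```

The push force jumped to 12 N, so the slot has reached its end stop. I lift straight off.

```bash
python3 -m crank '{"steps":[[[0.01,0.05,0.15],[0,0,0]],[[0,0.05,0.4],[0,0,0]],[[0,0,0.8],[0,0,0]],[[0,0.2,1],[0,0,0]],[[0,0.5,1],[0,0,0]],[[0,0.9,1],[0,0,0]],[[0,0.9,0.5],[0,0,0]],[[0,0.9,0],[0,0,0]],[[0,0.9,0],[0,0,0]],[[0,0,0],[0,0,0]]]}'
python3 - <<'E'
from h import *
for n in("top","scene"):
    c,P=shot(n);cv2.imwrite(f"pics/{n}7.png",c["pixels"][100:320,150:420].repeat(2,0).repeat(2,1))
    hs=cv2.cvtColor(c["pixels"],cv2.COLOR_BGR2HSV);a=P[...,:2]@EY;x=P[...,:2]@EX
    m=(x>.48)&(x<.58)&(a>-.05)&(a<.16)&(hs[...,0]>20)&(hs[...,0]<35)&(hs[...,1]>150)&(P[...,2]>.038)&(P[...,2]<.07)
    print(n,"yellow s",m.sum(),np.percentile(a[m],[1,5,50,95,99]).round(4))
    b=(x>.48)&(x<.57)&(a>-.03)&(a<.12)&(hs[...,0]>95)&(hs[...,0]<130)&(hs[...,1]>80)&(P[...,2]>.02)&(P[...,2]<.1)
    print("blue z",np.percentile(P[...,2][b],[5,50,95]).round(4),"s",np.percentile(a[b],[1,99]).round(4))
    m=(x>.44)&(x<.62)&(P[...,2]>.032)&(P[...,2]<.04)&(a>-.09)&(a<.17);print("rim",np.percentile(a[m],[.5,2,98,99.5]).round(4),np.percentile(x[m],[.5,2]).round(4))
E
```

```text
time: 8.1
ee_pos: [0.5216, 0.0318, 0.1611]
eef_rot: [0.762, 0.647, 0.001, -0.001]
ft_force: [0.8, 0.5, 0.0]
width: 0.0004
grip_force: 0.0
top yellow s 611 [-0.0234 -0.0222 -0.0079  0.0058  0.007 ]
blue z [0.0414 0.0442 0.047 ] s [-0.0296  0.0401]
rim [-0.0635 -0.0628  0.0428  0.0463] [0.4622 0.4626]
scene yellow s 435 [-0.0244 -0.0235 -0.0104  0.0036  0.0047]
blue z [0.0412 0.0431 0.0452] s [-0.0257  0.0946]
rim [-0.0697 -0.0693  0.146   0.1466] [0.4551 0.4558]
```

View pics/scene7.png

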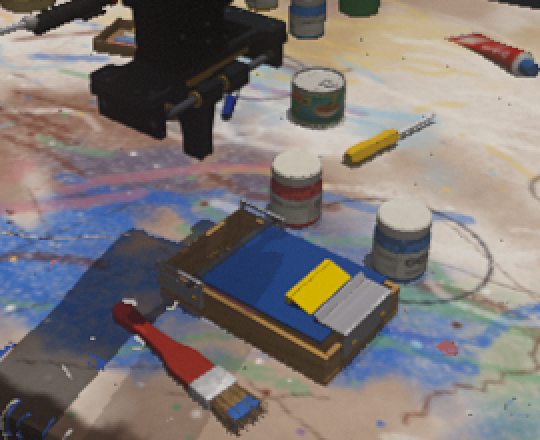

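The flap lies flat under the lip with its edge hidden, and the yellow stop ends right at the lip (crop pixel (350,275)). Measured, the stop's sloping end is at -23 mm, as it should be when fully home. The case moved by less than 1 mm, and the jars and brush are still in place.

```bash
python3 -c "
from bench import ticket
print(ticket.close_job())"
```

```text
the job is handed in; nothing more can be done
None
```

The chalk case is shut: the flap lies flat, its free edge is fully home beneath the steel lip, and it stayed there when I let go; I handed the job in with the arm clear, and the case moved less than about 1 mm.

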